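Shut the casting frame and hold its ratchet tensioner on the plaster mould

TASK

A two-part plaster cup mould stands slightly open in the steel casting frame, waiting to be poured. Swing the frame's gate fully shut until it snaps behind its sprung catch, then push the sprung tensioner lever in past its ratchet click so that the mould halves are squeezed tight against the gate, and finish still holding the lever firmly pressed in, clearly beyond the click, because the pawl alone lets it ease off. Leave the cup and the two bungs nearby alone.

Things in the scene. Friction and masses are not known exactly. Their poses are not given: they have to be found in the camera images.
- casting_frame: Grey steel fixture fixed to the table, base plate 228 x 232 x 10 mm; rear fence 82 mm and front curb 35 mm high. Origin: on the table under the mould seat's centre; x from curb to fence, y from gate end to tensioner end, z up. The mould slides along y. Catch housing 32 x 30 mm, 76 high, at x -84, y -70 mm; pawl post, 82 high, at x 114, y 131 mm.
- gate (a joint): Gate angle, rad: 0 shut (across the frame's -y end), growing as the free end swings out to -y, up to 1.3; it stays where left. Grey plate 6 mm thick, 137 mm long from the upright hinge at its rear (+x) end to its rounded free edge, 14 to 102 mm above the table. About 8 to 12 N at the free edge pushes it past the sprung catch in the last 0.12 rad; then it is locked shut.
- gate_hinge (a point): Point on the gate's upright hinge axis, 95 mm above the table; its x axis lies along the gate (from free edge to hinge), its y axis is the gate's normal towards the mould, both turning with the gate.
- gate_push (a point): Good point to push: on the gate's outer face (the side away from the mould), 95 mm from the hinge axis, 38 mm from the free edge, 95 mm above the table. Axes as those of gate_hinge; push along its +y.
- catch_bolt (a joint): Sprung bolt with bevelled nose in the catch housing at the free end of the gate, m: 0 fully out, up to 0.008 while the gate edge passes over it; back to 0 when the gate is caught.
- tensioner (a joint): Lever angle, rad: 0 swung out, growing as the grip is pushed to -y (counter-clockwise from above); 0.52 is parallel to frame x. Its sprung pad meets the mould on the way; seam tight near 0.42; pawl clicks at about 0.47; solid end stop 0.62. Springs push it back: at the grip 2 N at first, about 6 N at the click, 12 N at 0.57. Let go after the click, it eases back onto the pawl at 0.46.
- tensioner_pivot (a point): Point on the lever's upright pivot axis, 110 mm above the table (at x = 78, y = 89 mm in the frame).
- grip_centre (a point): Axis of the upright black round grip at the end of the lever, 110 mm above the table; 165 mm from the pivot axis. The grip is 24 mm in diameter, from 68 to 147 mm above the table.
- tensioner_grip: The upright black grip of the tensioner lever (see grip_centre). Origin on its axis at table height.
- pawl (a joint): Ratchet pawl beside the lever's pivot, rad: about 0 while it rides on the smooth rim, about 0.17 once it has dropped into the notch.
- mould_left: Loose left half of the white plaster mould, on the tensioner side: 110 x 58 x 100 mm, about 0.45 kg, standing on the 10 mm base plate. Origin: centre of its underside; axes as those of the frame.
- mould_right: Loose right half of the mould, on the gate side, same size. Origin: centre of its underside; axes as those of the frame.
- mould_left_seam (a point): Centre of the left half's seam face.
- mould_right_seam (a point): Centre of the right half's seam face; the two points meet when the mould is tight.
- cup: Bystander: white cast cup, 54 mm in diameter, 65 mm high, on the table on the tensioner side. Origin: centre of its underside.
- bung_a: Bystander: dark rubber bung, 45 mm in diameter, 32 mm high, on the table on the gate side. Origin: centre of its underside.
- bung_b: Bystander: dark rubber bung, 37 mm in diameter, 32 mm high, on the table on the gate side. Origin: centre of its underside.
Not all that is in view belongs to the job. Leave any turquoise look-alike of the mould_right alone.

How it is judged (in metres and radians):
On the way, in this order (a step that is already met when the one before it is completed fails the run):
1. the gate is shut and the catch bolt has sprung out behind it (value of joint gate below 0.025 rad and value of joint catch_bolt below 0.0025 m), for 0.2 s.
2. the tensioner lever is past its click: the pawl has dropped into the notch (value of joint gate below 0.025 rad and value of joint tensioner above 0.45 rad and value of joint pawl above 0.12 rad), for 0.2 s.
At the end, for the whole second after the job is handed in: Gate shut within 0.025 rad, catch bolt out; pawl dropped; fingers press the grip with over 3 N and hold the lever beyond 0.49 rad (let go, it rests on the pawl at 0.46); seam points within 4 mm of each other, halves pressed together with over 5 N (all of step 1 and value of joint tensioner above 0.49 rad and value of joint pawl above 0.12 rad and contact force between the fingers and tensioner_grip above 3 N and distance between mould_left_seam and mould_right_seam below 0.004 m and contact force between mould_left and mould_right above 5 N); the arm keeps its last pose, push and grip.
It fails at once if the cup or a bung is disturbed (moved 20 mm) (distance of any of cup, bung_a, bung_b from where it was at the start of the episode above 0.02 m).
It also fails if it takes over 48 s, if anything falls off the work surface, if the arm or the gripper's body presses on something with over 40 N, if the wrist force passes 120 N, or if a joint passes its speed limit or range.

ROBOT

A 6-joint arm with a two-finger parallel gripper is mounted at the origin on a cart in front of the work surface, level with it; the furniture and walls round the work are solid. World frame = base frame: x ahead of the robot, y to its left, z up, the work surface at z = 0. Lengths are in m, angles in degrees, forces in N, time in s.
With the tool pointing down it reaches from about 0.4 to 0.825 m from the base axis. Payload 7 kg.
Tool frame: the origin (TCP) lies midway between the tips of the shut fingers; the grasp point (between the pads) lies r.grip_depth behind it (r.grip_depth is the distance from the TCP to the grasp point, in m); z points along the fingers, y is the line along which they close (so a half turn about z gives the same grasp; the last joint's range is limited). The gripper opens to 88 mm and grips with 3 to 60 N. Pads are 19 mm wide; open, the fingers measure 130 mm over their backs; the gripper's body (78 mm by 193 mm) begins 47 mm behind the grasp point.
Start: joints at [92.137, 20.546, 0.682, 0, -70.136, -16.507], TCP at [0.168, 0.654, 0.194] pointing down, gripper open.
Joint ranges: [-176.03, 176.03], [-82.01, 121.73], [-58.28, 71.71], [-173.87, 95.51], [-174.79, -0.11], [-173.66, 173.66]. Speed limits (degrees/s): [136.94, 136.94, 172.46, 180, 180, 180].

INTERFACE

Orientations are given as [roll, pitch, yaw] about the fixed x, y, z axes, in that order (R = Rz(yaw) Ry(pitch) Rx(roll)).
In Python, from plant import r gives the robot as it stands.
- The arm moves only by the tool step_hand, called after "Request:" in YAML: its name, and indented under it one key for each argument. Schema: {"type":"object","properties":{"motion":{"type":"array","items":{"type":"object","properties":{"pos":{"type":"array","items":{"type":"number"},"minItems":3,"maxItems":3},"turn_vec":{"type":"array","items":{"type":"number"},"minItems":3,"maxItems":3}},"additionalProperties":false},"minItems":1,"maxItems":12},"aperture":{"type":"number"},"squeeze":{"type":"number"},"only":{"type":"string"},"quiet":{"type":"boolean"},"lines":{"type":"string"}},"required":["motion"],"additionalProperties":false}. motion is a list of rows, 1 to 12 of them, each an object with the fields pos (a list: dx, dy, dz in m), turn_vec (a list: a rotation vector rx, ry, rz in degrees); a field left out counts as zero; each row is the pose to reach, as a shift and turn from the pose commanded when the call began, along the tool's axes at that moment; what a row does not reach only later rows make up. A row lasts 1/12 s, in which the tool goes at most 0.0417 m and 7.16 degrees, less where a joint would pass 70% of its speed; a pose out of reach is approached as far as the arm can. aperture is the finger opening in m, set as the call begins (left out keeps the last). The fingers move at their own pace and stop on an object; squeeze is the grip in N (left out, the last holds). Time passes only in rows, so rows that do not move let the fingers close. The tool returns the time, the measured TCP pose, the force, the opening and the grip force at its end. only (a regular expression) keeps the lines of the reply that match it, lines (a string "A,B") keeps lines A to B, and quiet returns only ok. Input that does not fit is refused with a message, and nothing moves.
- r.get_state(): the state, without advancing time (a new reading comes with each control period).
- r.capture(name): name is "scene" or "top" or "wrist"; returns a dict with "frame" (400x640x3 uint8, red, green, blue), "z_map" (400x640 float32, m along the optical axis (not along the pixel's ray), 0 where there is no reading), "fx", "fy", "cx", "cy" (pixels), "cam_to_world" (4x4, takes a point from camera to world coordinates). Camera axes: x right, y down, z forward; pixel columns grow to the right and rows downward; lengths in m; the calibration is good to about 2 mm. The wrist camera is an equidistant fisheye: a pixel r from the principal point sees the ray r / f radians off the axis. A picture is of the moment at which its call begins.
- r.close_job(): hands the job in; it is judged then, once.
The state is a dict: "time_s": time; "joints": joint angles; "qd": joint speeds; "joint_torque": joint torques, N m; "tcp_pos": TCP position; "eef_rot": TCP orientation; "contact_force": force on the tool from outside, world axes, zero at the start; "moment": the same for the moment, N m; "gripper_width": finger opening in m; "gripper_force": force on a finger pad.
Only numpy, scipy, OpenCV 4.12 (cv2) and the standard library are available. Lean on these libraries where they do the work, as an engineer would, in place of code of your own. Each camera call takes 0.05 s, during which the arm holds its last target. There are 200 camera calls.

## Working session

There is one attempt and no reset: what is moved stays moved. The work goes in short steps, Python scripts to look and compute and a tool call to move; the robot and the scene stay as the last step left them, time stands still between calls to the robot, and variables do not carry over. Pictures are saved under pics/ and viewed, at most 10 in all, crops included, and the job is handed in when it is done.

```bash
mkdir -p pics; ls; python3 - <<'E'
from plant import r
import cv2,numpy as np
s=r.get_state();print(s,r.grip_depth)
for n in ["scene","top"]:
    c=r.capture(n);cv2.imwrite(f"pics/{n}0.png",c["frame"][:,:,::-1]);np.savez(f"pics/{n}0.npz",**c)
    print(n,c["fx"],c["cx"],c["cy"],np.round(c["cam_to_world"],3).tolist())
E
```

```text
pics
{'time_s': 0.0, 'joints': array([ 9.21379469e+01,  2.05904262e+01,  6.31748040e-01, -2.12352036e-02,
       -7.01338909e+01, -1.65053399e+01]), 'qd': array([-0.04720904, -0.15295229,  0.0298139 ,  0.03617588,  0.02972093,
        0.11504364]), 'joint_torque': array([-8.07803626e-04, -5.82713842e+01,  2.93068850e+01,  6.99778005e+00,
        7.14774389e-03, -1.51418249e-04]), 'tcp_pos': array([0.16740005, 0.65334129, 0.19281521]), 'eef_rot': array([ 1.79905573e+02, -7.16234419e-03, -1.43746194e+01]), 'contact_force': array([-0.80250824,  0.41939811, -0.12034071]), 'moment': array([ 0.07043574,  0.0114772 , -0.03428045]), 'gripper_force': 0.0, 'gripper_width': 0.08770249935249047} 0.0188
scene 499.5429687154337 311.70904711865444 197.19382511745604 [[0.467, -0.503, 0.727, -0.309], [-0.884, -0.285, 0.371, -0.4], [0.02, -0.816, -0.578, 0.794], [0.0, 0.0, 0.0, 1.0]]
top 380.35643851633705 315.69958005076097 202.75943593569428 [[-0.024, -0.984, 0.176, 0.363], [-1.0, 0.027, 0.015, 0.036], [-0.019, -0.175, -0.984, 1.265], [0.0, 0.0, 0.0, 1.0]]
```

View pics/scene0.png

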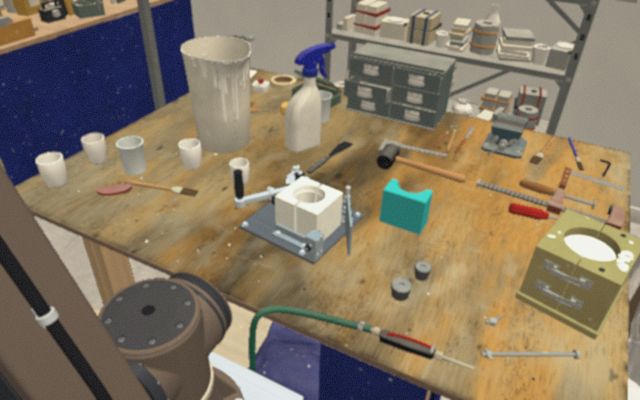

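View pics/top0.png

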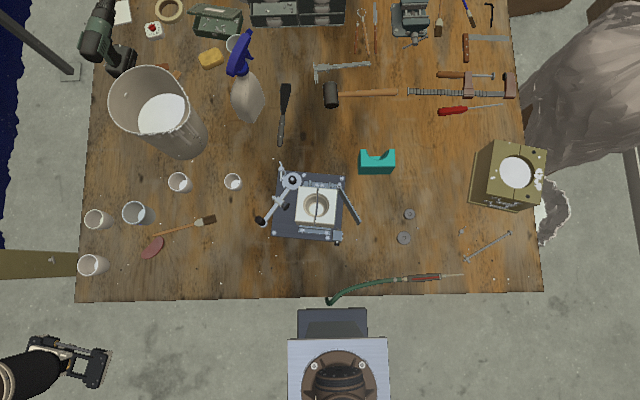

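The scene view shows the frame near (300,225), with the grip at (239,183) and the gate edge-on at (349,220). The turquoise decoy is at (406,205) and the bungs are at (401,288) and (423,269). The top view shows the frame at (310,205), the grip at (262,220), the gate at (349,203) and the bungs at (404,238) and (409,214). The black items that could pass for the grip are the spatula (283,110) and the bungs. The gate's look-alike is the fence. Next is a close crop with measurements.

```bash
cat > h.py <<'E'
import numpy as np,cv2
def cloud(c):
    z=c["z_map"];v,u=np.mgrid[0:400,0:640]
    P=np.stack([(u-c["cx"])/c["fx"]*z,(v-c["cy"])/c["fy"]*z,z],-1)
    T=c["cam_to_world"];return P@T[:3,:3].T+T[:3,3]
E
python3 - <<'E'
from h import *
t=dict(np.load("pics/top0.npz"));s=dict(np.load("pics/scene0.npz"))
a=cv2.resize(t["frame"][150:255,250:370],None,fx=5,fy=5,interpolation=cv2.INTER_CUBIC)
cv2.imwrite("pics/crop.png",a[:,:,::-1])
Pt,Ps=cloud(t),cloud(s)
for n,P,w in(("top",Pt,t),("scene",Ps,s)):
    reg=(abs(P[...,0]-.5)<.35)&(abs(P[...,1])<.3)
    hsv=cv2.cvtColor(w["frame"],cv2.COLOR_RGB2HSV)
    m=reg&(P[...,2]>.1)&(P[...,2]<.12)&(hsv[...,2]>170)
    k,l,st,ce=cv2.connectedComponentsWithStats(m.astype(np.uint8))
    for i in range(1,k):
        if st[i,4]>20:
            q=P[l==i];print(n,"white top",st[i],cv2.minAreaRect(q[:,:2].astype(np.float32)*1000),q[:,2].mean())
    m=reg&(hsv[...,2]<75)&(P[...,2]>.02)&(P[...,2]<.16)
    k,l,st,ce=cv2.connectedComponentsWithStats(m.astype(np.uint8))
    for i in range(1,k):
        if st[i,4]>15:
            q=P[l==i];print(n,"dark",st[i],np.round(np.percentile(q,[5,50,95],axis=0),3).tolist())
E
```

```text
top white top [295 186  22  36 422] ((566.4478149414062, 85.00245666503906), (57.174095153808594, 108.84559631347656), 83.75393676757812) 0.10979204121055051
top white top [315 188  22  36 415] ((559.4774780273438, 22.295345306396484), (57.46862030029297, 108.5539321899414), 82.76235961914062) 0.11023379704689731
top dark [358 151  37  22 235] [[0.682, -0.193, 0.025], [0.683, -0.133, 0.061], [0.722, -0.09, 0.091]]
top dark [289 176   7   9  37] [[0.639, 0.117, 0.081], [0.644, 0.127, 0.095], [0.66, 0.136, 0.098]]
top dark [338 189  22  36 131] [[0.511, -0.077, 0.029], [0.562, -0.051, 0.063], [0.612, -0.024, 0.097]]
top dark [282 202   8   8  36] [[0.561, 0.143, 0.053], [0.569, 0.153, 0.062], [0.579, 0.163, 0.069]]
top dark [255 216  10  10  76] [[0.508, 0.216, 0.088], [0.515, 0.223, 0.143], [0.526, 0.234, 0.148]]
scene white top [ 276  177   67   40 1048] ((563.0078735351562, 51.518165588378906), (124.0550765991211, 116.93451690673828), 83.1257095336914) 0.10662072896237929
scene dark [234 170   9  28 195] [[0.506, 0.214, 0.076], [0.51, 0.219, 0.11], [0.519, 0.227, 0.143]]
scene dark [415 270  13   6  25] [[0.519, -0.264, 0.021], [0.522, -0.253, 0.023], [0.526, -0.24, 0.027]]
scene dark [392 289  16   7  27] [[0.437, -0.243, 0.02], [0.441, -0.23, 0.023], [0.447, -0.215, 0.029]]
```

View pics/crop.png

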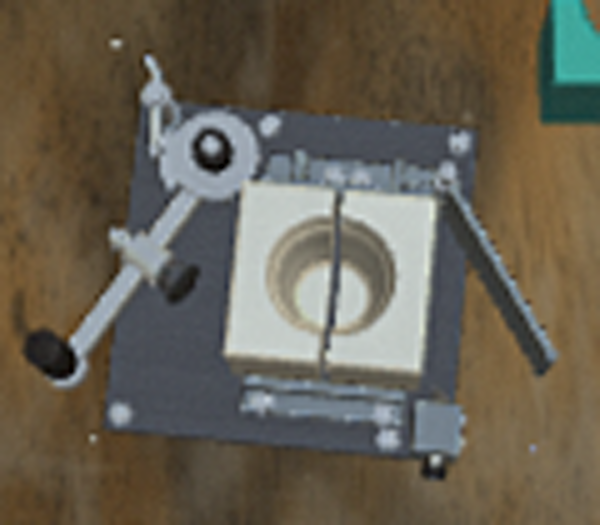

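The crop confirms my choices: the lever grip at crop (50,352) and the gate plate running from its hinge at (447,178) to its free end at (545,362). Neither turquoise nor dark loose objects are involved. Now I'll fit the gate and the frame.

```bash
python3 - <<'E'
from h import *
t=dict(np.load("pics/top0.npz"));s=dict(np.load("pics/scene0.npz"))
yaw=np.radians(-6.75);ex=np.array([np.cos(yaw),np.sin(yaw)]);ey=np.array([-ex[1],ex[0]])
o=np.array([.563,.0537])
for n,w in(("top",t),("scene",s)):
    P=cloud(w).reshape(-1,3);F=np.c_[(P[:,:2]-o)@ex,(P[:,:2]-o)@ey,P[:,2]]
    m=(F[:,1]<-.058)&(F[:,1]>-.2)&(F[:,0]>-.075)&(F[:,0]<.09)
    g=F[m&(F[:,2]>.085)&(F[:,2]<.11)]
    print(n,len(g),"zmax",g[:,2].max())
    vx,vy,x0,y0=cv2.fitLine(g[:,:2].astype(np.float32),cv2.DIST_HUBER,0,.01,.01).ravel()
    print(" gate ang",np.arctan(vy/vx)," pt",x0,y0,"range x",np.percentile(g[:,0],[1,99]),"y",np.percentile(g[:,1],[1,99]))
    b=F[(abs(F[:,2]-.010)<.003)&(abs(F[:,0])<.16)&(abs(F[:,1])<.2)]
    print(" base",cv2.minAreaRect(b[:,:2].astype(np.float32)*1000),np.percentile(b,[.5,99.5],axis=0).round(3).tolist())
    f=F[(F[:,2]>.076)&(F[:,2]<.085)&(abs(F[:,0])<.15)&(abs(F[:,1])<.17)]
    print(" z~.08 pts",np.percentile(f,[5,50,95],axis=0).round(3).tolist())
    c=F[(abs(F[:,2]-.076)<.004)&(F[:,0]<-.06)&(F[:,0]>-.11)&(F[:,1]<-.045)&(F[:,1]>-.1)]
    print(" catch",len(c),c.mean(0) if len(c) else 0)
    k=F[(F[:,2]>.14)&(F[:,2]<.152)&(F[:,1]>.1)&(F[:,0]<0)]
    print(" grip top F",np.median(k,axis=0),"W",o+np.median(k,axis=0)[0]*ex+np.median(k,axis=0)[1]*ey, len(k))
E
```

```text
top 139 zmax 0.1099719210292065
 gate ang 0.62995845  pt 0.014529536 -0.103516296 range x [-0.04836626  0.06919484] y [-0.13989485 -0.05811986]
 base ((-8.050399780273438, -9.502548217773438), (295.57427978515625, 382.26947021484375), 1.470950722694397) [[-0.1, -0.177, 0.007], [0.141, 0.145, 0.013]]
 z~.08 pts [[-0.094, -0.136, 0.076], [0.04, -0.024, 0.079], [0.13, 0.126, 0.084]]
 catch 96 [-0.0845611  -0.07452898  0.0760918 ]
 grip top F [-0.06509273  0.16613842  0.1451337 ] W [0.51788594 0.22633765] 46
scene 387 zmax 0.10972820753561463
 gate ang -0.20663798  pt 0.011578385 -0.06746873 range x [-0.05632689  0.07020653] y [-0.14406304 -0.05840551]
 base ((20.943649291992188, -28.300827026367188), (248.21054077148438, 342.7876281738281), 0.18433989584445953) [[-0.103, -0.192, 0.007], [0.143, 0.141, 0.013]]
 z~.08 pts [[-0.068, -0.153, 0.076], [-0.003, -0.019, 0.08], [0.139, 0.153, 0.085]]
 catch 112 [-0.08663806 -0.07608553  0.07390462]
 grip top F [-0.06653741  0.16381681  0.14229294] W [0.5161784  0.22420194] 41
```

The measurements agree. Lever length comes to 164 mm against 165 and lever angle to about 0.01 rad, and the catch is at x -85 mm. The frame is at about (0.562, 0.049) with yaw -6.75°, and the gate is open about 0.63 rad. Next, shut the fingers and move to the gate's outer side.

Request:
step_hand:
  motion:
    - {"pos": [0.289,0.335,0]}
    - {"pos": [0.289,0.335,0]}
    - {"pos": [0.289,0.335,0]}
    - {"pos": [0.289,0.335,0]}
    - {"pos": [0.289,0.335,0]}
    - {"pos": [0.289,0.335,0]}
    - {"pos": [0.289,0.335,0]}
    - {"pos": [0.289,0.335,0]}
    - {"pos": [0.289,0.335,0]}
    - {"pos": [0.289,0.335,0]}
    - {"pos": [0.289,0.335,0]}
  aperture: 0

```text
time_s: 1.02
tcp_pos: [0.3646, 0.2543, 0.1937]
eef_rot: [180.0, 0.0, -14.4]
contact_force: [0.2, 0.0, -0.1]
gripper_width: 0.0198
gripper_force: 0.0
```

Request:
step_hand:
  motion:
    - {"pos": [0.289,0.335,0],"turn_vec": [0,0,-7.6]}
    - {"pos": [0.289,0.335,0],"turn_vec": [0,0,-7.6]}
    - {"pos": [0.289,0.335,0],"turn_vec": [0,0,-7.6]}
    - {"pos": [0.289,0.335,0],"turn_vec": [0,0,-7.6]}
    - {"pos": [0.289,0.335,0],"turn_vec": [0,0,-7.6]}
    - {"pos": [0.289,0.335,0],"turn_vec": [0,0,-7.6]}
    - {"pos": [0.289,0.335,0],"turn_vec": [0,0,-7.6]}
    - {"pos": [0.289,0.335,0],"turn_vec": [0,0,-7.6]}
    - {"pos": [0.289,0.335,0],"turn_vec": [0,0,-7.6]}
    - {"pos": [0.289,0.335,0],"turn_vec": [0,0,-7.6]}
    - {"pos": [0.289,0.335,0],"turn_vec": [0,0,-7.6]}
    - {"pos": [0.289,0.335,0],"turn_vec": [0,0,-7.6]}

```text
time_s: 2.02
tcp_pos: [0.5625, -0.1432, 0.1924]
eef_rot: [179.9, 0.1, -7.0]
contact_force: [-0.2, -0.3, 0.1]
gripper_width: 0.0002
gripper_force: 0.0
```

Request:
step_hand:
  motion:
    - {"pos": [-0.05,0,0.04]}
    - {"pos": [-0.05,0,0.08]}
    - {"pos": [-0.05,0,0.117]}
    - {"pos": [-0.05,0,0.117]}
    - {"pos": [-0.05,0,0.117]}

```text
time_s: 2.43
tcp_pos: [0.5089, -0.1328, 0.0743]
eef_rot: [179.9, 0.4, -6.8]
contact_force: [0.3, -0.9, 1.7]
gripper_width: 0.0001
gripper_force: 0.0
```

Request:
step_hand:
  motion:
    - {"pos": [0,-0.02,0]}
    - {"pos": [0,-0.03,0]}
    - {"pos": [0,-0.04,0]}
    - {"pos": [0,-0.05,0]}
    - {"pos": [0,-0.06,0]}
    - {"pos": [0,-0.07,0]}
    - {"pos": [0,-0.075,0]}
    - {"pos": [0,-0.08,0]}
    - {"pos": [0,-0.085,0]}

```text
time_s: 3.18
tcp_pos: [0.5215, -0.0479, 0.0768]
eef_rot: [180.0, 0.0, -6.8]
contact_force: [-0.3, 0.4, 0.1]
gripper_width: 0.0004
gripper_force: 0.0
```

```bash
python3 - <<'E'
from plant import r
import cv2
c=r.capture("scene");cv2.imwrite("pics/s1.png",cv2.resize(c["frame"][130:290,180:440],None,fx=3,fy=3)[:,:,::-1])
E
```

```text
(no output)
```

View pics/s1.png

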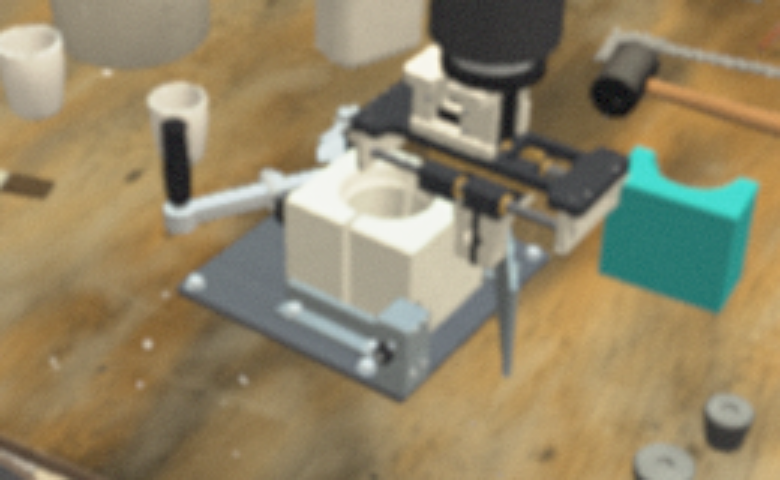

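The picture shows the shut fingers near crop (478,235), on the mould side of the gate, which is edge-on at (507,300) and seems unmoved. I'll check the gate's position with depth before moving on.

```bash
python3 - <<'E'
from h import *
from plant import r
t=r.capture("top");w=r.capture("wrist");s=r.capture("scene")
a=cv2.resize(t["frame"][150:255,280:400],None,fx=3.3,fy=3.3,interpolation=cv2.INTER_CUBIC)
b=cv2.resize(w["frame"],(400,250))
a=a[:250]; a=cv2.copyMakeBorder(a,0,max(0,250-a.shape[0]),0,0,cv2.BORDER_CONSTANT)
cv2.imwrite("pics/c2.png",np.hstack([a,b])[:,:,::-1])
s0=dict(np.load("pics/scene0.npz"))
yaw=np.radians(-6.75);R=np.array([[np.cos(yaw),-np.sin(yaw)],[np.sin(yaw),np.cos(yaw)]])
for n,c in(("s0",s0),("s1",s)):
    P=cloud(c)
    for v in (235,245):
        for u in range(344,356,2):
            f=(P[v,u,:2]-[.562,.0492])@R; print(n,v,u,f.round(3),P[v,u,2].round(3))
E
```

```text
s0 235 344 [ 0.038 -0.081] -0.004
s0 235 346 [ 0.005 -0.104] 0.029
s0 235 348 [-0.04  -0.134] 0.074
s0 235 350 [-0.035 -0.137] 0.072
s0 235 352 [ 0.049 -0.098] -0.004
s0 235 354 [ 0.054 -0.101] -0.005
s0 245 344 [ 0.002 -0.103] -0.001
s0 245 346 [ 0.009 -0.104] -0.005
s0 245 348 [-0.039 -0.136] 0.044
s0 245 350 [-0.037 -0.139] 0.044
s0 245 352 [ 0.018 -0.116] -0.005
s0 245 354 [ 0.016 -0.122] -0.001
s1 235 344 [ 0.038 -0.081] -0.004
s1 235 346 [ 0.003 -0.105] 0.031
s1 235 348 [-0.037 -0.132] 0.071
s1 235 350 [-0.038 -0.138] 0.074
s1 235 352 [ 0.048 -0.098] -0.003
s1 235 354 [ 0.049 -0.103] -0.001
s1 245 344 [ 0.003 -0.102] -0.002
s1 245 346 [ 0.008 -0.105] -0.004
s1 245 348 [-0.04  -0.136] 0.045
s1 245 350 [-0.038 -0.14 ] 0.045
s1 245 352 [ 0.014 -0.118] -0.002
s1 245 354 [ 0.018 -0.122] -0.003
```

View pics/c2.png

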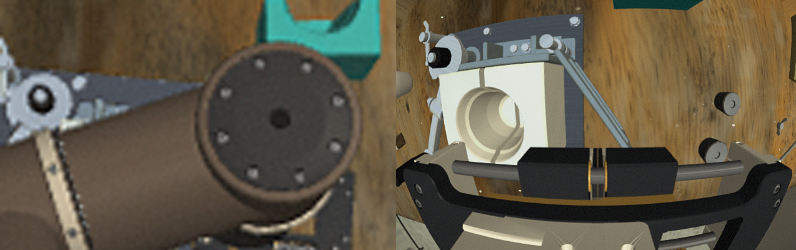

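The wrist view shows the gate from hinge (545,40) to free end (628,145), with the finger line at (598,160), inboard of the free end. I'll check the fingers' actual place against the TCP reading.

```bash
python3 - <<'E'
from h import *
from plant import r
s=r.capture("scene");st=r.get_state();print(st["tcp_pos"],st["contact_force"])
P=cloud(s);P0=cloud(dict(np.load("pics/scene0.npz")))
T=np.linalg.inv(s["cam_to_world"])
def pr(p):
    q=T[:3,:3]@p+T[:3,3];return s["fx"]*q[0]/q[2]+s["cx"],s["fy"]*q[1]/q[2]+s["cy"]
for z in(.077,.10,.13):print(z,pr(np.array([*st["tcp_pos"][:2],z])))
yaw=np.radians(-6.75);R=np.array([[np.cos(yaw),-np.sin(yaw)],[np.sin(yaw),np.cos(yaw)]])
for v in range(196,226,3):
    print(v,[(u,*((P[v,u,:2]-[.562,.0492])@R).round(3),P[v,u,2].round(3)) for u in range(330,354,4)])
a=cv2.resize(s["frame"][170:260,290:410],None,fx=6,fy=6,interpolation=cv2.INTER_CUBIC)
cv2.imwrite("pics/c3.png",a[:,:,::-1])
E
```

```text
[ 0.5214269  -0.04850695  0.07669176] [-1.25936879  0.99256134 -0.38290788]
0.077 (np.float64(338.6285073074669), np.float64(226.0954732003838))
0.1 (np.float64(339.1503645586698), np.float64(218.17708346777826))
0.13 (np.float64(339.84970542036444), np.float64(207.56565000379916))
196 [(330, np.float64(-0.068), np.float64(-0.098), np.float64(0.182)), (334, np.float64(-0.069), np.float64(-0.109), np.float64(0.188)), (338, np.float64(-0.067), np.float64(-0.117), np.float64(0.19)), (342, np.float64(-0.068), np.float64(-0.128), np.float64(0.195)), (346, np.float64(-0.065), np.float64(-0.136), np.float64(0.197)), (350, np.float64(-0.053), np.float64(-0.138), np.float64(0.19))]
199 [(330, np.float64(0.01), np.float64(-0.051), np.float64(0.11)), (334, np.float64(-0.067), np.float64(-0.108), np.float64(0.178)), (338, np.float64(-0.068), np.float64(-0.118), np.float64(0.183)), (342, np.float64(-0.069), np.float64(-0.128), np.float64(0.188)), (346, np.float64(-0.067), np.float64(-0.137), np.float64(0.19)), (350, np.float64(-0.059), np.float64(-0.142), np.float64(0.188))]
202 [(330, np.float64
[... 2447 characters left out ...]
0.021), np.float64(-0.059), np.float64(0.043)), (338, np.float64(0.043), np.float64(-0.058), np.float64(0.03)), (342, np.float64(0.069), np.float64(-0.055), np.float64(0.011)), (346, np.float64(0.027), np.float64(-0.089), np.float64(0.054)), (350, np.float64(-0.019), np.float64(-0.125), np.float64(0.099))]
223 [(330, np.float64(0.006), np.float64(-0.057), np.float64(0.043)), (334, np.float64(0.026), np.float64(-0.057), np.float64(0.031)), (338, np.float64(0.048), np.float64(-0.056), np.float64(0.016)), (342, np.float64(0.064), np.float64(-0.058), np.float64(0.006)), (346, np.float64(0.022), np.float64(-0.093), np.float64(0.049)), (350, np.float64(-0.03), np.float64(-0.131), np.float64(0.1))]
```

View pics/c3.png

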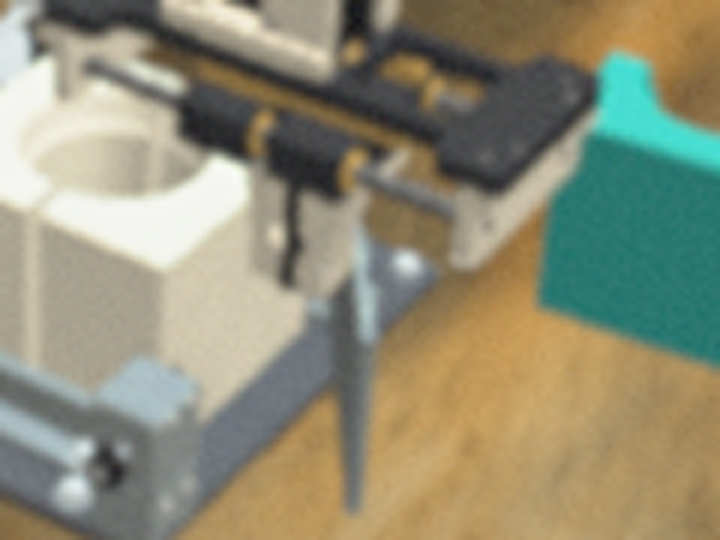

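The fingers stop at row 218, where depth puts the tips at z ≈ 0.107. The TCP reading says 0.077, so the real tips are about 30 mm higher, while x and y agree within 3 mm. That is why the fingers passed over the gate. I'll back out, go 32 mm lower and push again.

Request:
step_hand:
  motion:
    - {"pos": [0,0.04,0]}
    - {"pos": [0,0.08,0]}
    - {"pos": [0,0.09,0]}
    - {"pos": [0,0.09,0.02]}
    - {"pos": [0,0.09,0.032]}
    - {"pos": [0,0.09,0.032]}

```text
time_s: 3.93
tcp_pos: [0.5088, -0.1385, 0.0425]
eef_rot: [180.0, 0.2, -6.9]
contact_force: [-0.6, -1.0, -1.1]
gripper_width: 0.0005
gripper_force: 0.0
```

Request:
step_hand:
  motion:
    - {"pos": [0,-0.03,0]}
    - {"pos": [0,-0.04,0]}
    - {"pos": [0,-0.05,0]}
    - {"pos": [0,-0.06,0]}
    - {"pos": [0,-0.065,0]}
    - {"pos": [0,-0.07,0]}
    - {"pos": [0,-0.075,0]}
    - {"pos": [0,-0.08,0]}

```text
time_s: 4.6
tcp_pos: [0.5204, -0.058, 0.0449]
eef_rot: [-180.0, -0.0, -6.8]
contact_force: [-0.9, -1.4, 1.0]
gripper_width: 0.0002
gripper_force: 0.4
```

```bash
python3 - <<'E'
from plant import r
import cv2
c=r.capture("scene");cv2.imwrite("pics/s4.png",cv2.resize(c["frame"][150:270,230:420],None,fx=4,fy=4)[:,:,::-1])
E
```

```text
(no output)
```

View pics/s4.png

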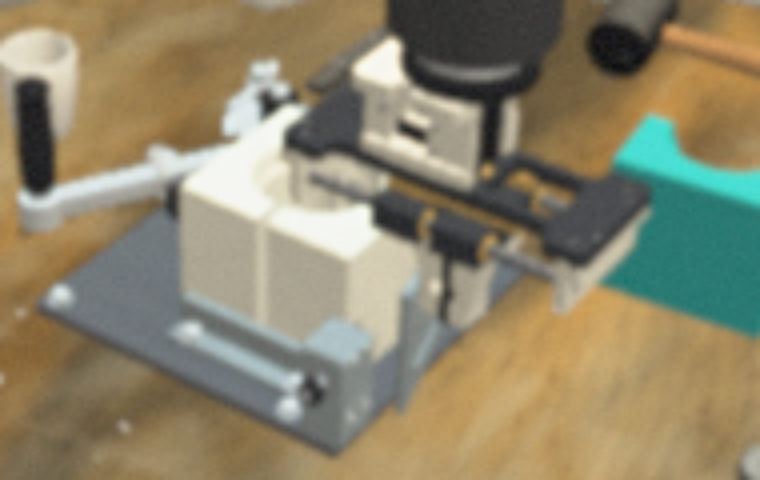

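The fingers are now outside the gate at crop (460,290) and the gate is swinging in, with its free end at (405,400). Continue slowly.

Request:
step_hand:
  motion:
    - {"pos": [0,-0.005,0]}
    - {"pos": [0,-0.009,0]}
    - {"pos": [0,-0.012,0]}
    - {"pos": [0,-0.015,0]}

```text
time_s: 4.98
tcp_pos: [0.5221, -0.0431, 0.0447]
eef_rot: [180.0, 0.0, -6.8]
contact_force: [0.3, -1.2, 1.0]
gripper_width: 0.0003
gripper_force: 0.3
```

Request:
step_hand:
  motion:
    - {"pos": [0,-0.002,0]}
    - {"pos": [0,-0.004,0]}
    - {"pos": [0,-0.006,0]}

```text
time_s: 5.23
tcp_pos: [0.5228, -0.0373, 0.0447]
eef_rot: [180.0, 0.0, -6.8]
contact_force: [-1.8, -3.3, 0.3]
gripper_width: 0.0002
gripper_force: 2.1
```

Request:
step_hand:
  motion:
    - {"pos": [0,-0.002,0]}
    - {"pos": [0,-0.004,0]}

```text
time_s: 5.4
tcp_pos: [0.5225, -0.0358, 0.0447]
eef_rot: [179.8, 0.1, -6.7]
contact_force: [1.6, -20.5, -0.9]
gripper_width: 0.0005
gripper_force: 10.5
```

Request:
step_hand:
  motion:
    - {"pos": [0,-0.002,0]}
    - {"pos": [0,-0.003,0]}

```text
time_s: 5.57
tcp_pos: [0.5224, -0.0342, 0.0447]
eef_rot: [179.7, 0.1, -6.7]
contact_force: [3.3, -25.2, -0.7]
gripper_width: 0.0007
gripper_force: 12.4
```

Request:
step_hand:
  motion:
    - {"pos": [0,-0.001,0]}
    - {"pos": [0,-0.002,0]}

```text
time_s: 5.73
tcp_pos: [0.5225, -0.0329, 0.0447]
eef_rot: [179.7, 0.2, -6.8]
contact_force: [2.3, -19.5, 1.7]
gripper_width: 0.0007
gripper_force: 8.1
```

Request:
step_hand:
  motion:
    - {"pos": [0,-0.002,0]}
    - {"pos": [0,-0.004,0]}

```text
time_s: 5.9
tcp_pos: [0.5235, -0.0267, 0.0446]
eef_rot: [179.8, 0.1, -6.8]
contact_force: [4.9, -28.1, -4.0]
gripper_width: 0.0002
gripper_force: 12.8
```

Request:
step_hand:
  motion:
    - {"pos": [0,-0.002,0]}
    - {"pos": [0,-0.003,0]}

```text
time_s: 6.07
tcp_pos: [0.5234, -0.0266, 0.0446]
eef_rot: [179.6, 0.2, -6.7]
contact_force: [6.3, -39.1, -2.5]
gripper_width: 0.0006
gripper_force: 18.5
```

Request:
step_hand:
  motion:
    - {"pos": [0,-0.001,0]}
    - {"pos": [0,-0.002,0]}

```text
time_s: 6.23
tcp_pos: [0.5233, -0.0265, 0.0446]
eef_rot: [179.4, 0.2, -6.8]
contact_force: [8.4, -49.8, -3.8]
gripper_width: 0.0003
gripper_force: 23.4
```

The force peaked, dropped with a 6 mm jump, then hit a hard stop, so the gate has snapped past the catch. I'll retreat, rise and check.

Request:
step_hand:
  motion:
    - {}
    - {"pos": [0,0.03,0]}
    - {"pos": [0,0.05,0]}
    - {"pos": [0,0.05,-0.04]}
    - {"pos": [0,0.05,-0.08]}
    - {"pos": [0,0.05,-0.12]}
    - {"pos": [0,0.05,-0.14]}
    - {"pos": [0,0.05,-0.14]}
  aperture: 0.088

```text
time_s: 6.9
tcp_pos: [0.5226, -0.0687, 0.1907]
eef_rot: [-179.9, -0.6, -6.7]
contact_force: [-0.4, 0.6, -0.4]
gripper_width: 0.0482
gripper_force: 0.0
```

```bash
python3 - <<'E'
from h import *
from plant import r
c=r.capture("scene");cv2.imwrite("pics/s5.png",cv2.resize(c["frame"][150:270,220:400],None,fx=4,fy=4)[:,:,::-1])
P=cloud(c);hsv=cv2.cvtColor(c["frame"],cv2.COLOR_RGB2HSV)
m=(hsv[...,2]<75)&(P[...,2]>.08)&(abs(P[...,0]-.515)<.03)&(abs(P[...,1]-.222)<.03)
print(np.median(P[m],axis=0),m.sum())
st=r.get_state();p=st["tcp_pos"];print(p,st["eef_rot"])
y=np.radians(st["eef_rot"][2]);d=np.array([.517,.2253])-p[:2]
print("dx,dy",d@[np.cos(y),np.sin(y)],d@[np.sin(y),-np.cos(y)])
E
```

```text
[0.51104637 0.21971895 0.11353631] 176
[ 0.52110176 -0.06849478  0.18786087] [-179.86985337   -0.35561983   -6.75551184]
dx,dy -0.03863322583584859 -0.29127250293830226
```

View pics/s5.png

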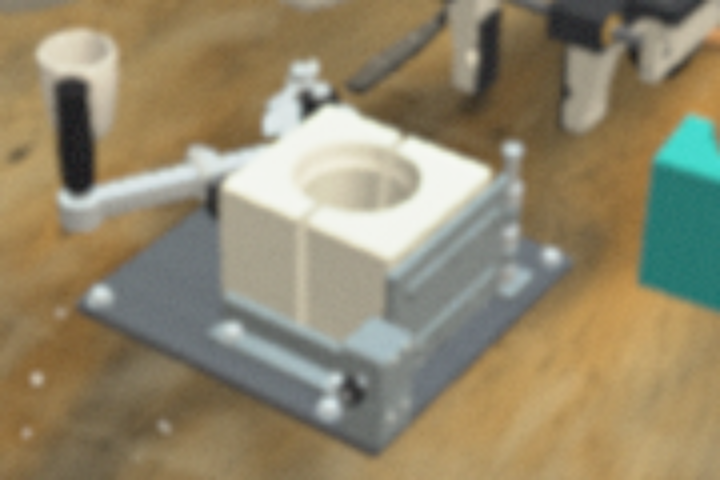

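The gate is shut flat at crop (450,240), with its free edge behind the catch housing at (380,350). The lever is still swung out with its grip at (75,135). Now over to the grip with the fingers open.

Request:
step_hand:
  motion:
    - {"pos": [-0.038,-0.29,0]}
    - {"pos": [-0.038,-0.29,0]}
    - {"pos": [-0.038,-0.29,0]}
    - {"pos": [-0.038,-0.29,0]}
    - {"pos": [-0.038,-0.29,0]}
    - {"pos": [-0.038,-0.29,0]}
    - {"pos": [-0.038,-0.29,0]}
    - {"pos": [-0.038,-0.29,0]}
    - {"pos": [-0.038,-0.29,0]}
    - {"pos": [-0.038,-0.29,0]}
  aperture: 0.088

```text
time_s: 7.78
tcp_pos: [0.5147, 0.2235, 0.1835]
eef_rot: [179.9, 0.1, -6.7]
contact_force: [-0.1, -0.8, -0.4]
gripper_width: 0.0877
gripper_force: 0.0
```

Request:
step_hand:
  motion:
    - {"pos": [0,0,0.03]}
    - {"pos": [0,0,0.06]}
    - {"pos": [0,0,0.09]}
    - {"pos": [0,0,0.09]}

```text
time_s: 8.12
tcp_pos: [0.5119, 0.2196, 0.0891]
eef_rot: [179.7, 0.4, -6.9]
contact_force: [-1.0, -1.8, -0.3]
gripper_width: 0.0878
gripper_force: 0.0
```

```bash
python3 - <<'E'
from h import *
from plant import r
c=r.capture("scene");cv2.imwrite("pics/s6.png",cv2.resize(c["frame"][100:250,180:380],None,fx=4,fy=4)[:,:,::-1])
E
```

```text
(no output)
```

View pics/s6.png

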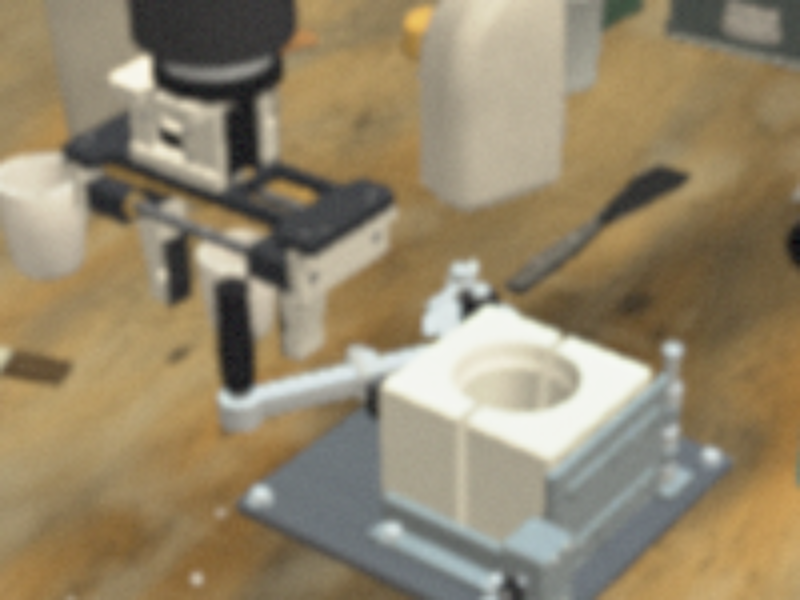

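The grip (crop (235,335)) lies between the open fingers at (175,265) and (303,325). Lower and close.

Request:
step_hand:
  motion:
    - {"pos": [0,0,0.015]}
    - {"pos": [0,0,0.025]}
    - {"pos": [0,0,0.025]}

```text
time_s: 8.42
tcp_pos: [0.5152, 0.2224, 0.0693]
eef_rot: [180.0, 0.1, -6.8]
contact_force: [-0.1, 0.2, -0.1]
gripper_width: 0.0877
gripper_force: 0.0
```

Request:
step_hand:
  motion:
    - {}
    - {}
    - {}
    - {}
    - {}
    - {}
    - {}
    - {}
  aperture: 0.01
  squeeze: 20

```text
time_s: 9.08
tcp_pos: [0.5155, 0.2233, 0.0698]
eef_rot: [180.0, -0.0, -6.8]
contact_force: [0.2, 0.5, 0.2]
gripper_width: 0.0399
gripper_force: 0.0
```

Request:
step_hand:
  motion:
    - {}
    - {}
    - {}
    - {}
    - {}
    - {}
  aperture: 0.01
  squeeze: 20

```text
time_s: 9.58
tcp_pos: [0.5154, 0.2236, 0.0698]
eef_rot: [-180.0, 0.0, -6.8]
contact_force: [-2.7, 4.3, -0.5]
gripper_width: 0.0233
gripper_force: 20.0
```

```bash
python3 - <<'E'
import numpy as np
for t in (0,.1,.2,.3,.4,.48,.53,.56):
    a=.52-t;g=lambda a:np.array([.078-.165*np.cos(a),.089+.165*np.sin(a)])
    d=g(a)-g(.51);print(t,"tool dx,dy",d[0].round(4),(-d[1]).round(4))
E
```

```text
0 tool dx,dy 0.0008 -0.0014
0.1 tool dx,dy -0.0067 0.0133
0.2 tool dx,dy -0.0126 0.0286
0.3 tool dx,dy -0.017 0.0445
0.4 tool dx,dy -0.0198 0.0608
0.48 tool dx,dy -0.0209 0.074
0.53 tool dx,dy -0.021 0.0822
0.56 tool dx,dy -0.0209 0.0871
```

Gripped at 23 mm, which matches the 24 mm grip. Next, follow the arc.

Request:
step_hand:
  motion:
    - {"pos": [-0.003,0.006,0]}
    - {"pos": [-0.007,0.013,0]}
    - {"pos": [-0.01,0.02,0]}
    - {"pos": [-0.013,0.029,0]}
    - {"pos": [-0.015,0.037,0]}
    - {"pos": [-0.017,0.045,0]}
    - {"pos": [-0.0185,0.053,0]}
    - {"pos": [-0.02,0.061,0]}

```text
time_s: 10.25
tcp_pos: [0.4888, 0.1647, 0.0698]
eef_rot: [-179.9, -0.1, -6.8]
contact_force: [6.9, 4.2, -7.8]
gripper_width: 0.023
gripper_force: 20.0
```

Request:
step_hand:
  motion:
    - {"pos": [-0.0005,0.005,0]}
    - {"pos": [-0.001,0.01,0]}
    - {"pos": [-0.001,0.015,0]}
    - {"pos": [-0.001,0.02,0]}
    - {"pos": [-0.001,0.023,0]}
    - {"pos": [-0.001,0.023,0]}

```text
time_s: 10.75
tcp_pos: [0.4856, 0.1432, 0.0698]
eef_rot: [-179.8, -0.1, -6.8]
contact_force: [3.5, 10.4, -7.4]
gripper_width: 0.0233
gripper_force: 20.0
```

```bash
cat > m.py <<'E'
from plant import r
import numpy as np
p=r.get_state()["tcp_pos"];y=np.radians(-6.75);d=p[:2]-[.562,.0492]
f=np.array([d@[np.cos(y),np.sin(y)],d@[-np.sin(y),np.cos(y)]]);v=f-[.078,.089]
print(f,np.hypot(*v),"tens",.52-np.arctan2(v[1],-v[0]))
E
python3 m.py
```

```text
[-0.0869248   0.08432746] 0.16499097727353318 tens 0.5483237599111301
```

Request:
step_hand:
  motion:
    - {"pos": [0,0.001,0]}
    - {"pos": [0,0.002,0]}
    - {"pos": [0,0.002,0]}
    - {"pos": [0,0.002,0]}

```text
time_s: 11.08
tcp_pos: [0.4854, 0.1418, 0.0698]
eef_rot: [-179.8, -0.1, -6.8]
contact_force: [3.2, 11.4, -7.3]
gripper_width: 0.0233
gripper_force: 20.0
```

```bash
python3 m.py; python3 - <<'E'
from h import *
from plant import r
c=r.capture("scene");cv2.imwrite("pics/s7.png",cv2.resize(c["frame"][120:270,200:390],None,fx=4,fy=4,interpolation=cv2.INTER_CUBIC)[:,:,::-1])
E
```

```text
[-0.08690957  0.08299282] 0.16501894092475242 tens 0.5564110005729968
```

View pics/s7.png

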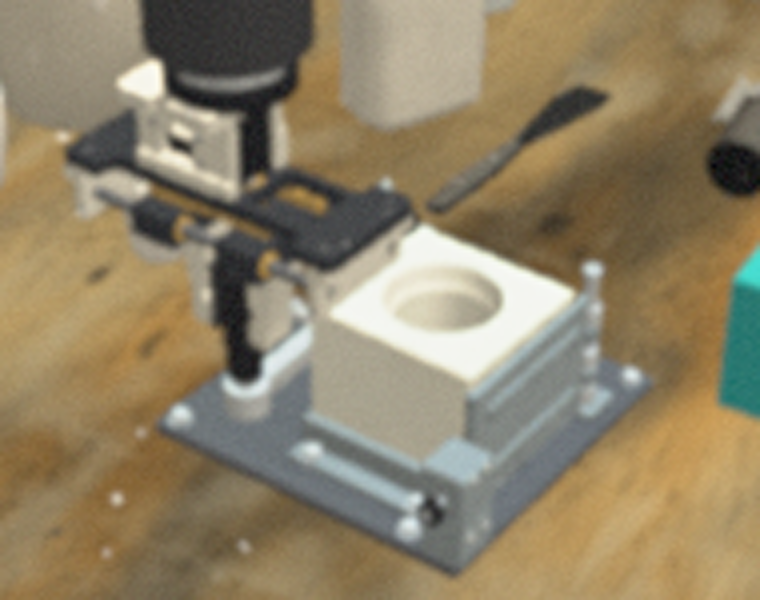

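The seam has closed (no gap around crop (440,300)) and the gate is shut at (525,370). The fingers hold the grip at (240,320) with the lever near 0.556 rad, and the 11 N reaction matches what the springs should give there. Handing in.

```bash
python3 -c "
from plant import r
print(r.close_job())"
```

```text
the job is handed in; nothing more can be done
None
```

I handed the job in at about 11 s: the gate is shut behind its catch, the mould seam is closed, and the arm is still gripping the lever at about 0.556 rad, past the click; no pass or fail came back.

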